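# Lay out kart axle parts on their matching foam pads

## Task

A kart's rear axle has been stripped and its four parts lie about the bench: put each one on the black foam pad that shows its shape in its colour (blue bearing housing on the blue two-eared outline, brass nut on the yellow hexagon, steel bearing on the white ring, red brake pad on the red rectangle). Set each down flat, same side up as it lies now, centred on its outline, with the bearing housing and the brake pad also turned to lie along theirs, and let go. Leave the pink spray bottle and the screwdriver where they are.

Things in the scene. Friction and masses are not known exactly. Their poses are not given: they have to be found in the camera images.
- flange_mid (a point): Blue bearing housing, loose, about 0.22 kg: an upright round boss 38 mm in diameter and 42 mm high with two low ears (10 mm high, 20 mm wide, round ends) reaching 38 mm from the axis along +x and -x, so 76 mm long and 38 mm wide at the boss. Nothing stands out beyond the boss along y, so fingers can pass down to the bench on the +y and -y sides. Black bore drawn on its top. Point: on the axis, half-way up (21 mm). x along the ears, z up.
- nut_mid (a point): Brass hexagonal axle nut, loose, about 0.18 kg, 40 mm across flats, 46 mm across corners, 26 mm high, lying flat; black bore drawn on top. Point: its centre, half-way up (13 mm). z up; two of its flats face +x and -x (the others at 60 degree steps).
- bearing_mid (a point): Bare steel ball bearing ring, loose, about 0.2 kg, outer diameter 56 mm, open bore 28 mm, 20 mm high, lying flat. Point: on its axis, half-way up (10 mm). z up.
- brakepad_mid (a point): Brake pad, loose, about 0.12 kg: rectangular block 64 (x) x 36 (y) x 14 mm (z), red metal back on top, dark lining below, lying flat. Point: its centre, half-way up (7 mm). x along its length, z up.
- foam_flange: Black foam pad, 90 x 90 mm, 6 mm thick, fixed to the bench. Origin: centre of its underside (its top is 6 mm above). z up. On its top, centred, is painted a blue two-eared outline, 82 mm long along x, 44 mm wide at the middle: the bearing housing's place.
- foam_nut: Black foam pad, 90 x 90 mm, 6 mm thick, fixed to the bench. Origin: centre of its underside (its top is 6 mm above). z up. On its top, centred, is painted a yellow hexagon, 46 mm across flats: the brass nut's place.
- foam_bearing: Black foam pad, 90 x 90 mm, 6 mm thick, fixed to the bench. Origin: centre of its underside (its top is 6 mm above). z up. On its top, centred, is painted a white ring, 62 mm in diameter with a black centre: the steel bearing's place.
- foam_brakepad: Black foam pad, 90 x 90 mm, 6 mm thick, fixed to the bench. Origin: centre of its underside (its top is 6 mm above). z up. On its top, centred, is painted a red rectangle, 70 mm (x) by 42 mm (y): the brake pad's place.
- spray_mid (a point): Bystander: pink spray bottle standing at the robot's right (-y), loose, 68 mm in diameter, 173 mm high. Point: on its axis 85 mm up. Not to be disturbed.
- driver_grip (a point): Bystander: screwdriver with an orange handle lying at the robot's left (+y), its tip pointing outwards (+x +y), loose. Point: middle of its handle. Not to be disturbed.
Not all that is in view belongs to the job. Of the things that look like the part that bears brakepad_mid, take the one that is farthest from the robot's base at the start.

How it is judged:
By the outcome, as a careful person would: the job done as asked, in the order asked, and still so for the second after the job is handed in, with the robot touching nothing.
It also fails if it takes over 112 s, if anything falls off the work surface, if the arm or the gripper's body presses on something with over 40 N, if the wrist force passes 120 N, or if a joint passes its speed limit or range.

## Robot

A 6-joint arm with a two-finger parallel gripper is mounted at the origin on the work surface. World frame = base frame: x ahead of the robot, y to its left, z up, the work surface at z = 0. Lengths are in m, angles in rad, forces in N, time in s.
With the tool pointing down it reaches from about 0.35 to 0.875 m from the base axis. Payload 15.5 kg.
Tool frame: the origin (TCP) lies at the very end of the fingers, on their centre line; the grasp point (between the pads) lies 19 mm behind it (ctrl.tcp_to_grasp is the distance from the TCP to the grasp point, in m); z points along the fingers, y is the line along which they close (so a half turn about z gives the same grasp; the last joint's range is limited). The gripper opens to 85 mm and grips with 20 to 120 N. Pads are 22 mm wide; open, the fingers measure 114 mm over their backs; the gripper's body (76 mm by 85 mm) begins 54 mm behind the grasp point. The pads swing forward as they close: fully open they stand 13 mm farther back than shut.
Start: joints at [1.067, 0.494, 1.345, -0, 1.302, -0.096], TCP at [0.248, 0.574, 0.231] pointing down, gripper open.
Joint ranges: [-2.91, 2.91], [-0.82, 2.16], [0.22, 2.67], [-1.22, 4.37], [0.12, 2.79], [-3.08, 3.08]. Speed limits (rad/s): [1.89, 1.89, 2.57, 3.01, 3.01, 3.01].

## Interface

Orientations are given as a unit quaternion [x, y, z, w].
In Python, from cell import readout, eyes, ctrl gives the robot as it stands. The module is installed in compiled form; this text tells all that it offers.
- The arm moves only by the tool arm_command, never from a script. Its argument "deltas" is a list of rows, each a list of 6 numbers: the shift along the tool's x, y, z as a fraction of full scale, then the turn, a rotation vector about the tool's x, y, z as a fraction of full scale. A call has 1 to 20 rows; each row shifts and turns the commanded pose from where the row before left it, along the tool's axes as they then stand; what a row does not reach is not made up. Full scale, the value 1, is 0.03 m for a shift and 0.12 rad for a turn. A row lasts 1/10 s, in which the tool goes at most 50 mm and 8.59 degrees, less where a joint would pass 70% of its speed; a pose out of reach is approached as far as the arm can. A call with a number of a shift or a turn outside -1 to 1 is refused whole. A call with a gripper value outside its range is refused whole. "gripper" is the opening, from 0 (shut) to 1 (fully open), set as the call begins (left out, the last holds). The fingers move at their own pace and stop on an object; "newtons" is the grip in N (left out, the last holds). Time passes only in rows, so rows that do not move let the fingers close. It gives the time, the measured TCP pose, the force, the opening and the grip force at its end, in the units of the state.
- readout.get_state(): the state, without advancing time (a new reading comes with each control period).
- eyes.capture(name): name is "scene" or "top" or "wrist"; returns (picture, depth): 400x640x3 uint8, red, green, blue; 400x640 float32, m along the optical axis (not along the pixel's ray), 0 where there is no reading.
- eyes.get_calibration(name): a dict with "K" (3x3 intrinsics, pixels), "R" (3x3) and "t" (3): a world point X has camera coordinates R X + t; the wrist camera has in their place "mount" (4x4, takes a point from camera to tool coordinates, whose origin is the TCP and whose axes are the flange's). Camera axes: x right, y down, z forward; pixel columns grow to the right and rows downward; lengths in m; the calibration is good to about 2 mm. A picture is of the moment at which its call begins: read the wrist's pose just before it. get_calibration takes no time and is no camera call.
- ctrl.finish_job(): hands the job in; it is judged then, once.
The state is a dict: "time_s": time; "joints": joint angles; "qvel": joint speeds; "joint_efforts": joint torques, N m; "tcp_pos": TCP position; "eef_rot": TCP orientation; "contact_force": force on the tool from outside, world axes, zero at the start; "ft_torque": the same for the moment, N m; "opening": opening from 0.0 (shut) to 1.0 (fully open); "grip_force": force on a finger pad.
Only numpy, scipy, OpenCV 4.12 (cv2) and the standard library are available. Lean on these libraries where they do the work, as an engineer would, in place of code of your own. Each camera call takes 0.05 s, during which the arm holds its last target. There are 200 camera calls.

## Working session

There is one attempt and no reset: what is moved stays moved. The work goes in short steps, Python scripts to look and compute and a tool call to move; the robot and the scene stay as the last step left them, time stands still between calls to the robot, and variables do not carry over. Pictures are saved under pics/ and viewed, at most 15 in all, crops included, and the job is handed in when it is done.

Besides the shell and the picture viewer there is one more tool, called after ">>>" as a command line: name --pt "numbers of a row" for each row, then --argument value for the rest. arm_command: Moves the arm, as the interface text tells. Its arguments: {"type":"object","properties":{"deltas":{"type":"array","items":{"type":"array","items":{"type":"number"}}},"gripper":{"type":"number"},"newtons":{"type":"number"}},"required":["deltas"]}

```bash
mkdir -p pics; python3 - <<'E'
from cell import readout, eyes, ctrl
import cv2,numpy as np
print(readout.get_state())
for n in("top","scene"):
    p,d=eyes.capture(n); cv2.imwrite(f"pics/{n}0.png",p[...,::-1]); np.savez(f"{n}0.npz",p=p,d=d)
    print(n,eyes.get_calibration(n))
print(eyes.get_calibration("wrist"),ctrl.tcp_to_grasp)
E
```

```text
{'time_s': 0.0, 'joints': array([ 1.06651665e+00,  4.94175587e-01,  1.34614780e+00,  2.76280212e-05,
        1.30250318e+00, -9.54994868e-02]), 'qvel': array([-0.00073412, -0.00085728, -0.00108745, -0.00112292,  0.00116855,
        0.00073172]), 'joint_efforts': array([-1.54010246e-03, -8.82169676e+01, -3.83859551e+01, -4.04826496e-04,
        1.00972981e-02, -7.93416848e-05]), 'tcp_pos': array([0.24824086, 0.57318436, 0.23069933]), 'eef_rot': array([ 2.02973544e-01,  9.79184027e-01, -5.85487394e-04, -1.94981333e-04]), 'contact_force': array([ 1.44348404, -0.09911239, -0.57904664]), 'ft_torque': array([ 0.01648076, -0.00874081,  0.00511435]), 'grip_force': 0.0, 'opening': 0.9981039223156424}
top {'K': array([[410.57685902,   0.        , 318.63142944],
       [  0.        , 410.57685902, 200.48276575],
       [  0.        ,   0.        ,   1.        ]]), 'R': array([[ 0.01031981, -0.99967891, -0.02314265],
       [-0.99317778, -0.00755884, -0.11636476],
       [ 0.11615247,  0.02418563, -0.99293689]]), 't': array([0.01310825, 0.48953245, 1.19336038])}
scene {'K': array([[397.43501114,
[... 156 characters left out ...]
81,  0.7674068 ,  0.01727296],
       [ 0.40651324,  0.35843031, -0.84040151],
       [-0.65112098, -0.53161501, -0.54168897]]), 't': array([ 0.27899678, -0.10664204,  1.67048956])}
{'K': array([[290.65444359,   0.        , 317.68346071],
       [  0.        , 290.65444359, 200.94788328],
       [  0.        ,   0.        ,   1.        ]]), 'mount': array([[-1.36627221e-04, -9.64652154e-01, -2.63526475e-01,
         6.61154292e-02],
       [ 9.99999576e-01, -3.71771956e-04,  8.42433210e-04,
        -4.72193748e-04],
       [-9.10626764e-04, -2.63526248e-01,  9.64651796e-01,
        -1.42809217e-01],
       [ 0.00000000e+00,  0.00000000e+00,  0.00000000e+00,
         1.00000000e+00]])} 0.0187
```

View pics/top0.png

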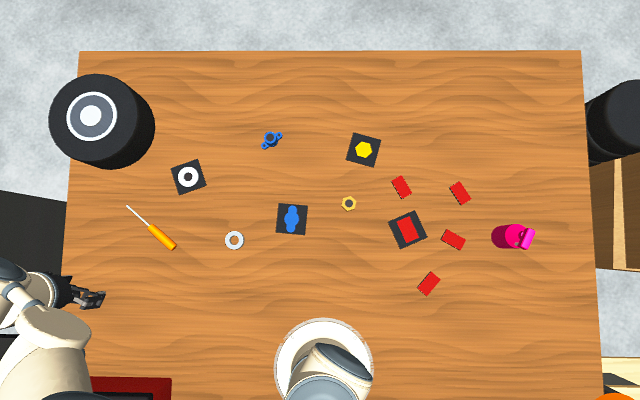

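View pics/scene0.png

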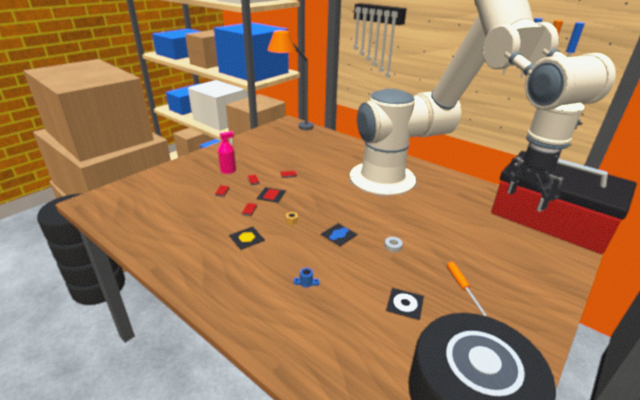

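The top picture shows the housing at (271,140), nut (349,203), bearing (234,240), loose red pads at (401,187), (460,193), (453,239), (428,284), and the foam pads at (291,219), (363,150), (188,177), (408,230). The scene picture shows the same layout, with nothing hidden.

```bash
cat > h.py <<'E'
import cv2,numpy as np
from cell import readout, eyes, ctrl
from scipy.spatial.transform import Rotation as Ro
def cam(name,st=None):
    c=eyes.get_calibration(name)
    if name=="wrist":
        T=np.eye(4);T[:3,:3]=Ro.from_quat(st['eef_rot']).as_matrix();T[:3,3]=st['tcp_pos']
        M=T@c['mount'];return c['K'],M[:3,:3],M[:3,3]
    return c['K'],c['R'].T,-c['R'].T@c['t']
def px2w(uv,z,C):
    K,R,o=C
    uv=np.atleast_2d(uv).astype(float)
    r=np.c_[uv,np.ones(len(uv))]@np.linalg.inv(K).T@R.T
    return o+r*((z-o[2])/r[:,2])[:,None]
COL=dict(red=[((0,120,90),(8,255,255)),((172,120,90),(180,255,255))],blue=[((100,120,60),(125,255,255))],yellow=[((18,100,90),(32,255,255))],black=[((0,0,0),(180,90,70))],grey=[((0,0,110),(180,45,255))])
def blobs(p,col,C,z,amin=40,amax=1e9):
    "regions of a colour rectified to plane z: (centre pix, area pix, world hull centre, minAreaRect(mm,deg))"
    hsv=cv2.cvtColor(p,cv2.COLOR_RGB2HSV)
    m=sum(cv2.inRange(hsv,*r) for r in COL[col]).astype(np.uint8)
    out=[]
    for c in cv2.findContours(m,cv2.RETR_EXTERNAL,cv2.CHAIN_APPROX_NONE)[0]:
        a=cv2.contourArea(c)
        if not amin<a<amax: continue
        w=px2w(c[:,0],z,C)[:,:2]
        h=cv2.convexHull((w*1000).astype(np.float32))
        mo=cv2.moments(h); (cx,cy),(W,H),an=cv2.minAreaRect(h)
        if W<H: W,H,an=H,W,an-90
        out.append((c[:,0].mean(0).round(),a,np.round([mo['m10']/mo['m00'],mo['m01']/mo['m00']],1),np.round([cx,cy,W,H,(an+90)%180-90],1)))
    return out
E
python3 - <<'E'
from h import *
p=np.load("top0.npz")['p'];C=cam("top")
for col,z in(("red",.01),("blue",.01),("yellow",.015),("black",.006),("grey",.02)):
    for b in blobs(p,col,C,z,60,2500):
        if 110<b[0][1]<300 and 100<b[0][0]<540:print(col,*b,'dist',np.hypot(*b[2]).round())
E
```

```text
red [428. 283.] 256.0 [ 249.3 -307.3] [ 249.2 -307.2   64.3   36.9  -40.8] dist 396.0
red [453. 239.] 245.0 [ 378.9 -382.2] [ 378.7 -382.1   64.4   37.    60.9] dist 538.0
red [407. 229.] 319.0 [ 408.  -247.4] [ 407.9 -247.8   71.3   44.5   24.2] dist 477.0
red [460. 193.] 238.5 [ 518.6 -407.5] [ 518.6 -407.4   64.4   36.4   32.1] dist 660.0
red [401. 186.] 231.5 [ 536.8 -231.5] [ 536.4 -231.8   64.7   36.6   30.2] dist 585.0
blue [291. 218.] 257.5 [436.7 100.3] [436.5 100.7  81.5  42.3   0.9] dist 448.0
blue [271. 139.] 200.5 [680.5 168.1] [678.3 166.8  61.4  50.6 -89.8] dist 701.0
yellow [161. 237.] 169.5 [377.7 490.7] [379.2 491.6  96.2  18.7  47.2] dist 619.0
yellow [348. 203.] 144.0 [484.  -71.8] [483.8 -71.6  44.   40.3 -15.8] dist 489.0
yellow [363. 149.] 190.5 [ 649.5 -116.6] [ 649.3 -116.5   52.4   45.6  -44.3] dist 660.0
black [407. 229.] 806.5 [ 407.9 -247.8] [ 407.9 -247.9   88.1   87.    24.1] dist 477.0
black [300. 220.] 213.0 [433.   77.7] [433.6  76.6  87.5  42.7  -7.1] dist 440.0
black [282. 218.] 209.5 [437.7 124.9] [438.5 125.6  86.5  37.3  -3.2] dist 455.0
black [188. 177.] 739.5 [563.3 420.7] [563.4 420.7  88.   86.5  20.2] dist 703.0
black [363. 149.] 729.0 [ 650.9 -116.5] [ 650.7 -116.5   87.6   86.6  -15.3] dist 661.0
grey [234. 240.] 249.5 [371.1 268.8] [371.5 268.7  54.3  50.4 -89.4] dist 458.0
grey [188. 176.] 310.5 [561.4 416.6] [560.9 416.   61.9  58.6 -89.6] dist 699.0
```

```bash
cat >> h.py <<'E'
def go(x,y,z,yaw):
    "print turn (first), then shift, in full-scale units; yaw = world angle of tool x, deg; mm"
    s=readout.get_state();R=Ro.from_quat(s['eef_rot'])
    a=np.radians(yaw)
    T=Ro.from_matrix(np.array([[np.cos(a),np.sin(a),0],[np.sin(a),-np.cos(a),0],[0,0,-1]]))
    rv=(R.inv()*T).as_rotvec()/.12
    d=T.inv().apply(np.array([x,y,z])/1000-s['tcp_pos'])/.03
    xy=R.as_matrix()[:,0]
    print('t',round(s['time_s'],2),'tcp',(s['tcp_pos']*1000).round(1),'yawx',np.degrees(np.arctan2(xy[1],xy[0])).round(2),'F',s['contact_force'].round(1),'open',round(s['opening'],3),'q',s['joints'].round(2))
    for n,v in(("turn",rv),("shift",d)):
        k=int(np.ceil(np.abs(v).max()/.99)) or 1
        print(n,v.round(3),'rows',k,'each',(v/k).round(3))
E
python3 -c "
from h import *
go(680,168,120,132)"
```

```text
t 0.1 tcp [248.3 573.2 230.8] yawx 156.58 F [ 0.8 -0.9  0.3] open 1.0 q [ 1.07  0.49  1.35  0.    1.3  -0.1 ]
turn [-9.000e-03  1.000e-03  3.575e+00] rows 4 each [-0.002  0.     0.894]
shift [-19.667   1.656   3.692] rows 20 each [-0.983  0.083  0.185]
```

>>> arm_command --pt "0 0 0.92 0 0 0.894" --pt "0 0 0.92 0 0 0.894" --pt "0 0 0.92 0 0 0.894" --pt "0 0 0.92 0 0 0.894" --gripper 1

```text
time_s: 0.5
tcp_pos: [0.2483, 0.5733, 0.1196]
eef_rot: [0.409, 0.913, -0.0, -0.0]
contact_force: [0.5, 0.0, -0.2]
opening: 1.0
grip_force: 0.0
```

>>> arm_command --pt "-0.98 0.08 0 0 0 0" --pt "-0.98 0.08 0 0 0 0" --pt "-0.98 0.08 0 0 0 0" --pt "-0.98 0.08 0 0 0 0" --pt "-0.98 0.08 0 0 0 0" --pt "-0.98 0.08 0 0 0 0" --pt "-0.98 0.08 0 0 0 0" --pt "-0.98 0.08 0 0 0 0" --pt "-0.98 0.08 0 0 0 0" --pt "-0.98 0.08 0 0 0 0" --pt "-0.98 0.08 0 0 0 0" --pt "-0.98 0.08 0 0 0 0" --pt "-0.98 0.08 0 0 0 0" --pt "-0.98 0.08 0 0 0 0" --pt "-0.98 0.08 0 0 0 0" --pt "-0.98 0.08 0 0 0 0" --pt "-0.98 0.08 0 0 0 0" --pt "-0.98 0.08 0 0 0 0" --pt "-0.98 0.08 0 0 0 0" --pt "0 0 0 0 0 0"

```text
time_s: 2.5
tcp_pos: [0.6583, 0.1862, 0.1205]
eef_rot: [0.408, 0.913, -0.0, 0.001]
contact_force: [-0.6, 0.4, -0.8]
opening: 1.002
grip_force: 0.0
```

```bash
cat >> h.py <<'E'
def look(name,col,z,amin=150):
    s=readout.get_state();p,d=eyes.capture("wrist");cv2.imwrite(f"pics/{name}.png",p[...,::-1]);np.savez(name,p=p,d=d,q=s['eef_rot'],t=s['tcp_pos'])
    C=cam("wrist",s)
    for c,zz in zip(np.atleast_1d(col),np.atleast_1d(z)):
        for b in blobs(p,c,C,zz,amin,20000):print(c,*b)
    return p,d,C
E
python3 -c "
from h import *
go(680,168,120,132)
look('w1','blue',.01)"
```

```text
t 2.5 tcp [658.3 186.2 120.5] yawx 131.84 F [-0.6  0.4 -0.8] open 1.002 q [ 0.19  0.68  1.3  -0.    1.15 -0.54]
turn [ 0.003  0.008 -0.024] rows 1 each [ 0.003  0.008 -0.024]
shift [-0.933  0.132  0.016] rows 1 each [-0.933  0.132  0.016]
blue [319. 240.] 1451.5 [687.2 155.8] [686.7 156.4  41.9  41.8  70.6]
blue [321. 200.] 415.0 [662.3 186.4] [661.3 186.7  22.4  20.9 -48.2]
blue [49. 98.] 3735.5 [438.4 101.7] [438.4 101.9  78.6  43.9  13. ]
```

View pics/w1.png

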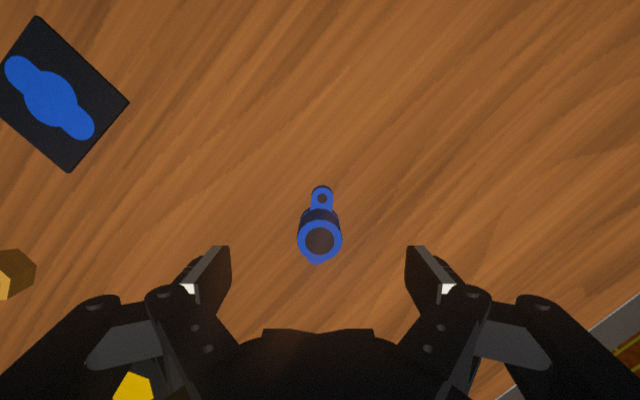

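The boss top centre is at about (320,241), and the near ear's hole at (321,197), so the ears lie along the image vertical. The blue outline and its foam are at (49,98).

```bash
cat >> h.py <<'E'
def shape(p,col,C,z,near,s=0.5,roi=70):
    "rectify to plane z around near (mm): centroid of filled colour contour, PCA angle and 2nd-moment spread"
    K,R,o=C
    n=int(2*roi/s);i=np.arange(n)*s-roi
    X,Y=np.meshgrid(near[0]+i,near[1]+i)
    P=(np.stack([X/1000,Y/1000,np.full_like(X,z)],-1)-o)@R
    u=(P@K.T);u=(u[...,:2]/u[...,2:]).astype(np.float32)
    im=cv2.remap(p,u[...,0],u[...,1],cv2.INTER_LINEAR)
    hsv=cv2.cvtColor(im,cv2.COLOR_RGB2HSV);m=sum(cv2.inRange(hsv,*r) for r in COL[col]).astype(np.uint8)
    out=[]
    for c in cv2.findContours(m,cv2.RETR_EXTERNAL,cv2.CHAIN_APPROX_NONE)[0]:
        M=cv2.moments(c)
        if M['m00']*s*s<150: continue
        cx,cy=M['m10']/M['m00'],M['m01']/M['m00']
        ang=np.degrees(.5*np.arctan2(2*M['mu11'],M['mu20']-M['mu02']))
        (rx,ry),(W,H),an=cv2.minAreaRect(c)
        out.append((col,'c',np.round([near[0]-roi+cx*s,near[1]-roi+cy*s],1),'pca',round(ang,1),'area',round(M['m00']*s*s),'rect',np.round([near[0]-roi+rx*s,near[1]-roi+ry*s,W*s,H*s,an],1)))
    for q in out:print(*q)
    return im,m
E
python3 - <<'E'
from h import *
f=np.load('w1.npz');p=f['p'];C=cam("wrist",dict(eef_rot=f['q'],tcp_pos=f['t']))
print('boss',px2w([(320,241),(320,239)],.042,C)*1000,'hole',px2w((321,197),.01,C)*1000)
shape(p,'blue',C,.006,(437,101));shape(p,'black',C,.006,(437,101))
print('boss')
shape(p,'blue',C,.042,(680,168),.25)
t=np.load('top0.npz')['p'];T=cam('top')
print('top');shape(t,'blue',T,.006,(437,101));shape(t,'blue',T,.042,(680,168))
shape(t,'red',T,.006,(408,-247))
shape(t,'yellow',T,.006,(650,-116));shape(t,'grey',T,.006,(562,418))
E
```

```text
boss [[678.76228295 166.15506123  42.        ]
 [677.58330789 167.46669163  42.        ]] hole [[660.28103313 188.50060025  10.        ]]
blue c [435.7  99.6] pca -4.9 area 2505 rect [435.6  99.6  45.   80.   66.5]
black c [420.7  96.3] pca 39.9 area 11411 rect [426.2 100.8 139.5 118.5  90. ]
boss
blue c [655.9 193.3] pca -64.1 area 282 rect [655.3 193.   18.3  20.4  39.8]
blue c [677.9 165.8] pca -54.3 area 1076 rect [677.6 166.3  36.8  36.9  82.9]
top
blue c [436.7 100.5] pca -4.9 area 2687 rect [436.7 100.4  46.7  81.6  68. ]
blue c [672.2 163.1] pca -51.6 area 2026 rect [672.5 165.   45.6  71.1  53.8]
red c [ 408.  -248.5] pca 24.0 area 3165 rect [ 408.  -248.4   73.9   46.5   24.2]
yellow c [ 651.7 -117.3] pca -85.7 area 2094 rect [ 651.3 -117.2   50.2   55.9   45. ]
grey c [563.9 421.7] pca 77.8 area 3287 rect [563.5 421.5  65.   63.   90. ]
```

```bash
python3 -c "
from h import *
go(678.5,166.4,50,130.6)"
```

```text
t 2.55 tcp [656.9 187.5 120.3] yawx 131.87 F [-0.9  0.4  0.4] open 0.996 q [ 0.19  0.68  1.3  -0.    1.15 -0.54]
turn [-0.002 -0.     0.185] rows 1 each [-0.002 -0.     0.185]
shift [-1.003  0.09   2.345] rows 3 each [-0.334  0.03   0.782]
```

>>> arm_command --pt "0 0 0 0 0 0.185" --pt "-0.33 0.03 0.78 0 0 0" --pt "-0.33 0.03 0.78 0 0 0" --pt "-0.33 0.03 0.78 0 0 0" --pt "0 0 0 0 0 0" --pt "0 0 0 0 0 0"

```text
time_s: 3.15
tcp_pos: [0.6767, 0.1688, 0.0509]
eef_rot: [0.417, 0.909, -0.0, -0.0]
contact_force: [1.3, -0.0, 0.1]
opening: 0.996
grip_force: 0.0
```

```bash
python3 -c "
from h import *
p,d,C=look('w2','blue',.01)
print('top');im,m=shape(p,'blue',C,.042,(679,166),.25)
go(678.5,166.4,6,130.6)"
```

```text
blue [317. 247.] 3006.0 [687.1 155.1] [687.2 155.3  44.4  44.3  86.7]
blue [319. 191.] 832.0 [662.6 186.3] [661.7 187.   23.   21.1 -51.2]
top
blue c [657.2 192.6] pca -61.9 area 254 rect [656.9 192.6  17.9  19.5  38. ]
blue c [677.7 166.2] pca -53.3 area 1059 rect [677.4 166.4  36.7  37.    6.3]
t 3.2 tcp [677.3 169.   51.7] yawx 130.73 F [-0.3  0.3  0.7] open 1.0 q [ 0.16  0.78  1.31  0.    1.05 -0.55]
turn [0.005 0.001 0.019] rows 1 each [0.005 0.001 0.019]
shift [-0.092 -0.025  1.524] rows 2 each [-0.046 -0.012  0.762]
```

View pics/w2.png

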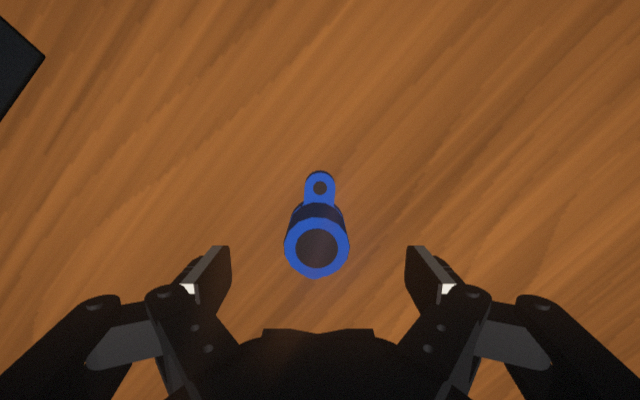

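The boss top is centred at (317,248) and the ear hole at (320,188), both between the open fingers.

```bash
python3 - <<'E'
from h import *
f=np.load('w2.npz');C=cam("wrist",dict(eef_rot=f['q'],tcp_pos=f['t']))
b=px2w((317,248),.042,C)[0]*1000;h=px2w((320,188),.01,C)[0]*1000
print(b,h,np.degrees(np.arctan2(*(b-h)[1::-1])),np.hypot(*(b-h)[:2]),f['t'])
go(b[0],b[1],6,130.6)
E
```

```text
[678.32666811 166.19642851  42.        ] [661.77465432 188.34716099  10.        ] -53.23127703333032 27.65183737485468 [0.67673438 0.16882832 0.05092438]
t 3.2 tcp [677.3 169.   51.7] yawx 130.73 F [-0.3  0.3  0.7] open 1.0 q [ 0.16  0.78  1.31  0.    1.05 -0.55]
turn [0.005 0.001 0.019] rows 1 each [0.005 0.001 0.019]
shift [-0.093 -0.033  1.524] rows 2 each [-0.047 -0.017  0.762]
```

>>> arm_command --pt "-0.09 -0.03 0 0 0 0.36" --pt "0 0 0.76 0 0 0" --pt "0 0 0.76 0 0 0" --pt "0 0 0 0 0 0" --pt "0 0 0 0 0 0"

```text
time_s: 3.7
tcp_pos: [0.6788, 0.166, 0.0065]
eef_rot: [0.436, 0.9, 0.0, 0.0]
contact_force: [0.6, -0.9, 0.5]
opening: 0.997
grip_force: 0.0
```

>>> arm_command --pt "0 0 0 0 0 0" --pt "0 0 0 0 0 0" --pt "0 0 0 0 0 0" --pt "0 0 0 0 0 0" --pt "0 0 0 0 0 0" --pt "0 0 0 0 0 0" --pt "0 0 0 0 0 0" --pt "0 0 0 0 0 0" --gripper 0 --newtons 50

```text
time_s: 4.5
tcp_pos: [0.6789, 0.1655, 0.006]
eef_rot: [0.436, 0.9, 0.0, 0.0]
contact_force: [-2.6, 0.6, 8.5]
opening: 0.434
grip_force: 49.4
```

```bash
python3 -c "
from h import *
p,d,C=look('w3','blue',.01)
cv2.imwrite('pics/w3c.png',cv2.resize(p[150:310,220:420,::-1],None,fx=3,fy=3))
go(678.5,166.4,6,128)"
```

```text
blue [317. 247.] 7496.0 [682.6 160.8] [677.3 159.9  79.1  48.3 -34.9]
t 4.55 tcp [678.9 165.5   6. ] yawx 128.24 F [-1.6  0.1  8. ] open 0.434 q [ 0.15  0.84  1.33  0.    0.97 -0.51]
turn [0.007 0.004 0.035] rows 1 each [0.007 0.004 0.035]
shift [0.032 0.007 0.001] rows 1 each [0.032 0.007 0.001]
```

View pics/w3c.png

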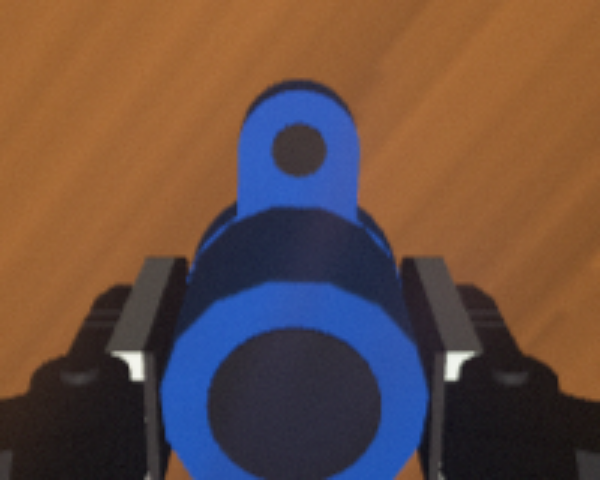

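Gripped: in the full frame the ear hole is at (319.8,200) and the bore centre at (318,284). The ear is therefore turned slightly from the tool's x axis.

```bash
python3 - <<'E'
from h import *
f=np.load('w3.npz');C=cam("wrist",dict(eef_rot=f['q'],tcp_pos=f['t']))
b=px2w((318,284),.042,C)[0]*1000;h=px2w((319.6,200),.01,C)[0]*1000
R=Ro.from_quat(f['q']).as_matrix()
print((b-f['t']*1000)@R,(h-f['t']*1000)@R,np.degrees(np.arctan2(*(h-b)[1::-1])))
go(436.2,100,100,176.7)
E
```

```text
[ 1.22933806e+00 -1.09696924e-02 -3.59597730e+01] [28.5660764   0.84539939 -3.97185783] 126.38314112549723
t 4.55 tcp [678.9 165.5   6. ] yawx 128.24 F [-1.6  0.1  8. ] open 0.434 q [ 0.15  0.84  1.33  0.    0.97 -0.51]
turn [ 5.000e-03  7.000e-03 -7.048e+00] rows 8 each [ 0.001  0.001 -0.881]
shift [ 7.952 -2.646 -3.132] rows 9 each [ 0.884 -0.294 -0.348]
```

>>> arm_command --pt "0 0 -0.5 0 0 0" --pt "0 0 -0.8 0 0 0" --pt "0 0 -0.8 0 0 -0.881" --pt "0 0 0 0 0 -0.881" --pt "0 0 0 0 0 -0.881" --pt "0 0 0 0 0 -0.881" --pt "0 0 0 0 0 -0.881" --pt "0 0 0 0 0 -0.881" --pt "0 0 0 0 0 -0.881" --pt "0 0 0 0 0 -0.881" --pt "0.88 -0.29 0 0 0 0" --pt "0.88 -0.29 0 0 0 0" --pt "0.88 -0.29 0 0 0 0" --pt "0.88 -0.29 0 0 0 0" --pt "0.88 -0.29 0 0 0 0" --pt "0.88 -0.29 0 0 0 0" --pt "0.88 -0.29 0 0 0 0" --pt "0.88 -0.29 0 0 0 0" --pt "0.88 -0.29 0 0 0 0" --pt "0 0 0 0 0 0"

```text
time_s: 6.55
tcp_pos: [0.4331, 0.1003, 0.0687]
eef_rot: [0.029, 1.0, -0.0, -0.002]
contact_force: [0.2, -0.1, -1.3]
opening: 0.433
grip_force: 50.3
```

```bash
python3 - <<'E'
from h import *
go(437.3,100,14,176.7)
p,d,C=look('w4','blue',.006)
shape(p,'black',C,.006,(436,100))
go(437.3,100,14,176.7)
E
```

```text
t 6.55 tcp [433.1 100.3  68.7] yawx 176.69 F [ 0.2 -0.1 -1.3] open 0.433 q [ 0.09  0.51  1.95 -0.    0.68 -1.42]
turn [-0.005 -0.027 -0.001] rows 1 each [-0.005 -0.027 -0.001]
shift [-0.142 -0.002  1.823] rows 2 each [-0.071 -0.001  0.911]
blue [318. 247.] 9671.5 [468.3  98. ] [463.  105.7 128.8  71.9 -17.8]
black c [489.5  96.4] pca 89.8 area 1322 rect [487.8  96.5  45.   35.5  90. ]
black c [448.  99.] pca -87.4 area 6064 rect [447.   99.8 139.5 117.   90. ]
t 6.6 tcp [435.6 100.7  68.9] yawx 176.69 F [ 0.9  0.2 -1.4] open 0.433 q [ 0.09  0.51  1.95 -0.    0.68 -1.42]
turn [-0.001 -0.004 -0.002] rows 1 each [-0.001 -0.004 -0.002]
shift [-0.057 -0.02   1.829] rows 2 each [-0.029 -0.01   0.915]
```

View pics/w4.png

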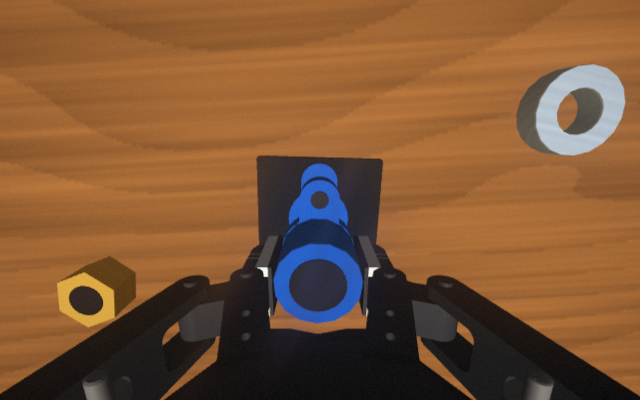

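The housing is held over its outline. The outline's far ear shows at (319,165), centred between the foam edges (258–382).

>>> arm_command --pt "-0.05 -0.02 0.7 0 0 0" --pt "0 0 0.7 0 0 0" --pt "0 0 0.38 0 0 0" --pt "0 0 0 0 0 0" --pt "0 0 0.06 0 0 0" --pt "0 0 0 0 0 0"

```text
time_s: 7.2
tcp_pos: [0.439, 0.1004, 0.0134]
eef_rot: [0.029, 1.0, 0.0, 0.001]
contact_force: [0.7, 0.4, -1.1]
opening: 0.435
grip_force: 50.3
```

```bash
python3 - <<'E'
from h import *
go(437.3,100,12.2,176.7)
E
```

```text
t 7.2 tcp [439.  100.4  13.4] yawx 176.71 F [ 0.7  0.4 -1.1] open 0.435 q [ 0.09  0.63  1.98 -0.    0.54 -1.42]
turn [0.002 0.01  0.001] rows 1 each [0.002 0.01  0.001]
shift [ 0.057 -0.016  0.042] rows 1 each [ 0.057 -0.016  0.042]
```

>>> arm_command --pt "0.04 0 0.03 0 0 0" --pt "0 0 0 0 0 0" --pt "0 0 0 0 0 0" --pt "0 0 0 0 0 0" --pt "0 0 0 0 0 0"

```text
time_s: 7.7
tcp_pos: [0.4371, 0.1003, 0.0121]
eef_rot: [0.029, 1.0, 0.0, 0.0]
contact_force: [0.0, 0.5, -1.2]
opening: 0.433
grip_force: 50.3
```

>>> arm_command --pt "0 0 0.02 0 0 0" --pt "0 0 0 0 0 0"

```text
time_s: 7.9
tcp_pos: [0.4372, 0.1003, 0.012]
eef_rot: [0.029, 1.0, 0.0, 0.0]
contact_force: [-3.0, -0.3, 18.2]
opening: 0.432
grip_force: 52.6
```

>>> arm_command --pt "0 0 0 0 0 0" --pt "0 0 0 0 0 0" --pt "0 0 0 0 0 0" --pt "0 0 0 0 0 0" --pt "0 0 0 0 0 0" --pt "0 0 -0.5 0 0 0" --pt "0 0 -1 0 0 0" --pt "0 0 -1 0 0 0" --pt "0 0 -1 0 0 0" --pt "0 0 0 0 0 0" --pt "0 0 0 0 0 0" --gripper 1

```text
time_s: 9.0
tcp_pos: [0.4374, 0.1004, 0.1167]
eef_rot: [0.029, 1.0, 0.0, 0.001]
contact_force: [0.1, -0.1, -0.6]
opening: 0.999
grip_force: 0.0
```

```bash
python3 - <<'E'
from h import *
p,d,C=look('w5','yellow',.026)
cv2.imwrite('pics/w5c.png',cv2.resize(p[110:310,200:440,::-1],None,fx=3,fy=3))
shape(p,'yellow',C,.026,(484,-72));shape(p,'black',C,.006,(436,100))
go(484,-72,100,176.7)
E
```

```text
yellow [134. 391.] 662.0 [623.  -97.9] [620.9 -98.9  45.   26.8  86.6]
yellow [126. 263.] 1567.0 [482.2 -72. ] [482.2 -72.1  45.1  40.3  48.3]
yellow c [482.2 -71.9] pca -46.3 area 1378 rect [482.2 -72.   45.1  40.7  47.7]
black c [435.6 100. ] pca -54.7 area 7638 rect [435.6 100.   88.3  88.3  85.2]
t 9.05 tcp [436.9 100.3 116.1] yawx 176.7 F [0.3 0.3 0.1] open 1.005 q [ 0.09  0.42  1.9  -0.    0.82 -1.42]
turn [-0.    -0.001  0.   ] rows 1 each [-0.    -0.001  0.   ]
shift [-1.899 -5.643  0.535] rows 6 each [-0.317 -0.94   0.089]
```

View pics/w5c.png

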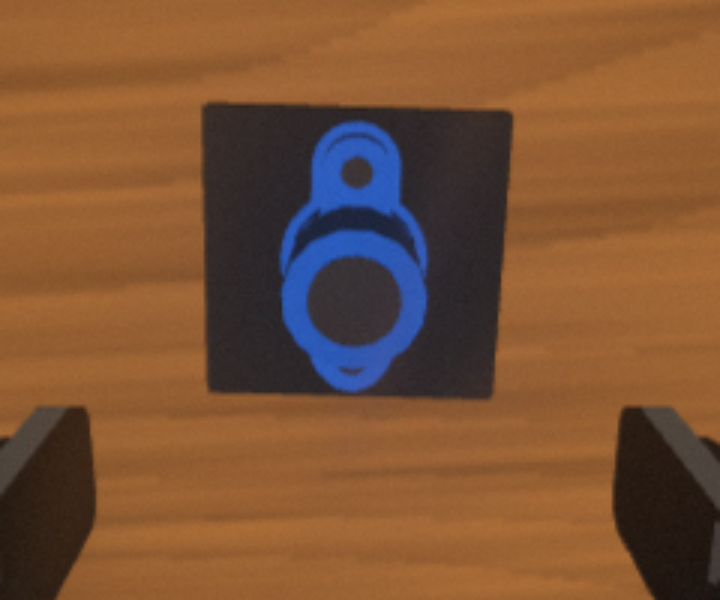

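The housing sits inside its outline with an even margin. The bore is at (318.3,210.3) and the ear hole at (318.8,167.3).

```bash
python3 - <<'E'
from h import *
f=np.load('w5.npz');C=cam("wrist",dict(eef_rot=f['q'],tcp_pos=f['t']))
b=px2w((318.3,210.3),.048,C)[0]*1000;h=px2w((318.8,167.3),.016,C)[0]*1000
print(b,h,np.degrees(np.arctan2(*(h-b)[1::-1])))
K,R,o=C
# nut hex corners angle
hsv=cv2.cvtColor(f['p'],cv2.COLOR_RGB2HSV);m=cv2.inRange(hsv,*COL['yellow'][0])
for c in cv2.findContours(m,cv2.RETR_EXTERNAL,cv2.CHAIN_APPROX_NONE)[0]:
    if cv2.contourArea(c)>1000:
        a=cv2.approxPolyDP(c,5,True)[:,0];w=px2w(a,.026,C)[:,:2]*1000;print(w.round(1));e=np.roll(w,-1,0)-w;print(np.degrees(np.arctan2(e[:,1],e[:,0])).round(1))
E
```

```text
[436.40741286 100.46034966  48.        ] [408.51984492 102.56993708  16.        ] 175.67403329547778
[[460.3 -69.9]
 [467.6 -89.3]
 [488.7 -93.8]
 [504.8 -76. ]
 [496.9 -55.1]
 [480.4 -50.7]]
[ -69.3  -12.1   47.9  110.7  165.  -136.2]
```

```bash
python3 - <<'E'
from h import *
go(482.5,-72,60,167.7)
E
```

```text
t 9.05 tcp [436.9 100.3 116.1] yawx 176.7 F [0.3 0.3 0.1] open 1.005 q [ 0.09  0.42  1.9  -0.    0.82 -1.42]
turn [-0.000e+00 -1.000e-03  1.309e+00] rows 2 each [-0.    -0.001  0.655]
shift [-2.71  -5.287  1.869] rows 6 each [-0.452 -0.881  0.311]
```

>>> arm_command --pt "0 0 0 0 0 0.655" --pt "0 0 0 0 0 0.655" --pt "-0.45 -0.88 0 0 0 0" --pt "-0.45 -0.88 0 0 0 0" --pt "-0.45 -0.88 0 0 0 0" --pt "-0.45 -0.88 0.6 0 0 0" --pt "-0.45 -0.88 0.6 0 0 0" --pt "-0.45 -0.88 0.6 0 0 0" --pt "0 0 0 0 0 0" --pt "0 0 0 0 0 0" --pt "0 0 0 0 0 0"

```text
time_s: 10.15
tcp_pos: [0.4819, -0.071, 0.0621]
eef_rot: [0.107, 0.994, 0.0, -0.001]
contact_force: [0.5, -1.1, -0.3]
opening: 1.002
grip_force: 0.0
```

```bash
python3 - <<'E'
from h import *
p,d,C=look('w6','yellow',.026)
shape(p,'yellow',C,.026,(484,-72))
hsv=cv2.cvtColor(p,cv2.COLOR_RGB2HSV);m=cv2.inRange(hsv,*COL['yellow'][0])
for c in cv2.findContours(m,cv2.RETR_EXTERNAL,cv2.CHAIN_APPROX_NONE)[0]:
    if cv2.contourArea(c)>1000:
        print(cv2.approxPolyDP(c,4,True)[:,0].tolist())
go(482.5,-72,3,167.7)
E
```

```text
yellow [317. 227.] 2991.0 [482.2 -72.1] [482.3 -72.1  45.2  39.8 -11.4]
yellow c [482.2 -72.1] pca -12.8 area 1370 rect [482.2 -72.   40.1  45.7  78.4]
[[315, 194], [287, 210], [286, 222], [287, 243], [318, 259], [346, 244], [347, 210]]
t 10.2 tcp [482.1 -70.9  62.4] yawx 167.75 F [-0.8  0.3 -0.5] open 1.002 q [-0.27  0.56  1.86  0.    0.73 -1.63]
turn [ 0.001 -0.006  0.007] rows 1 each [ 0.001 -0.006  0.007]
shift [-0.023 -0.033  1.978] rows 2 each [-0.011 -0.017  0.989]
```

View pics/w6.png

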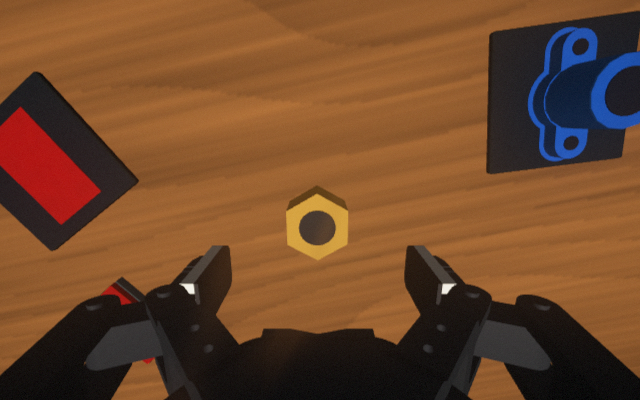

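The nut is centred at (317,227), between the fingers, with flats facing the pads.

>>> arm_command --pt "0 -0.03 0.7 0 0 0" --pt "0 0 0.7 0 0 0" --pt "0 0 0.54 0 0 0" --pt "0 0 0 0 0 0" --pt "0 0 0 0 0 0"

```text
time_s: 10.7
tcp_pos: [0.4822, -0.072, 0.0047]
eef_rot: [0.107, 0.994, 0.0, -0.0]
contact_force: [0.1, 0.4, -0.1]
opening: 1.0
grip_force: 0.0
```

>>> arm_command --pt "0 0 0 0 0 0" --pt "0 0 0 0 0 0" --pt "0 0 0 0 0 0" --pt "0 0 0 0 0 0" --pt "0 0 0 0 0 0" --pt "0 0 0 0 0 0" --pt "0 0 0 0 0 0" --pt "0 0 0 0 0 0" --gripper 0

```text
time_s: 11.5
tcp_pos: [0.4826, -0.0727, 0.0049]
eef_rot: [0.107, 0.994, -0.0, 0.001]
contact_force: [-0.9, 0.9, 11.8]
opening: 0.457
grip_force: 49.2
```

```bash
python3 - <<'E'
from h import *
t=np.load('top0.npz')['p'];T=cam('top')
shape(t,'yellow',T,.006,(650,-116));shape(t,'black',T,.006,(650,-116))
go(651,-116.8,80,167.7)
E
```

```text
yellow c [ 651.7 -117.3] pca -85.7 area 2094 rect [ 651.3 -117.2   50.2   55.9   45. ]
black c [ 650.8 -116.8] pca -16.7 area 7326 rect [ 650.8 -116.8   86.9   88.2   74.6]
t 11.5 tcp [482.6 -72.7   4.9] yawx 167.69 F [-0.9  0.9 11.8] open 0.457 q [-0.27  0.67  1.89  0.    0.59 -1.63]
turn [-0.     0.009 -0.002] rows 1 each [-0.     0.009 -0.002]
shift [-5.798 -0.242 -2.504] rows 6 each [-0.966 -0.04  -0.417]
```

>>> arm_command --pt "0 0 -0.5 0 0 0" --pt "0 0 -1 0 0 -0.98" --pt "0 0 -0.8 0 0 -0.98" --pt "0 0 0 0 0 -0.98" --pt "0 0 0 0 0 -0.98" --pt "0 0 0 0 0 0"

```text
time_s: 12.1
tcp_pos: [0.4822, -0.0726, 0.0735]
eef_rot: [-0.129, 0.992, -0.0, 0.0]
contact_force: [0.5, -0.2, -2.4]
opening: 0.452
grip_force: 52.4
```

```bash
python3 - <<'E'
from h import *
go(600,-116.8,75,194.6)
E
```

```text
t 12.1 tcp [482.2 -72.6  73.5] yawx -165.23 F [ 0.5 -0.2 -2.4] open 0.452 q [-0.27  0.54  1.85 -0.    0.76 -2.1 ]
turn [-0.002  0.003  0.025] rows 1 each [-0.002  0.003  0.025]
shift [-3.427 -2.415 -0.05 ] rows 4 each [-0.857 -0.604 -0.012]
```

>>> arm_command --pt "-0.86 -0.6 0 0 0 0" --pt "-0.86 -0.6 0 0 0 0" --pt "-0.86 -0.6 0 0 0 0" --pt "-0.86 -0.6 0 0 0 0" --pt "-0.8 0.2 0 0 0 0" --pt "-0.83 0.22 0 0 0 0" --pt "0 0 0 0 0 0" --pt "0 0 0 0 0 0" --pt "0 0 0 0 0 0"

```text
time_s: 13.0
tcp_pos: [0.6435, -0.0918, 0.0729]
eef_rot: [-0.127, 0.992, 0.0, -0.001]
contact_force: [0.9, -0.0, -3.5]
opening: 0.455
grip_force: 52.3
```

```bash
python3 - <<'E'
from h import *
p,d,C=look('w7','yellow',.006)
shape(p,'black',C,.006,(650,-116),roi=60)
R=Ro.from_quat(np.load('w7.npz')['q']).as_matrix();t=np.load('w7.npz')['t']*1000
go(651,-116.8,12,194.8)
E
```

```text
yellow [307. 241.] 8669.5 [675.9 -93. ] [673.5 -94.9 111.1  78.6  44.2]
black c [ 617.8 -108.2] pca 70.5 area 729 rect [ 618.9 -110.6   47.6   24.2   72.2]
t 13.05 tcp [643.5 -91.9  73. ] yawx -165.44 F [ 0.4 -0.5 -2. ] open 0.457 q [-0.23  0.7   1.43 -0.    1.01 -2.06]
turn [ 0.003 -0.008 -0.035] rows 1 each [ 0.003 -0.008 -0.035]
shift [-0.029 -0.867  2.034] rows 3 each [-0.01  -0.289  0.678]
```

View pics/w7.png

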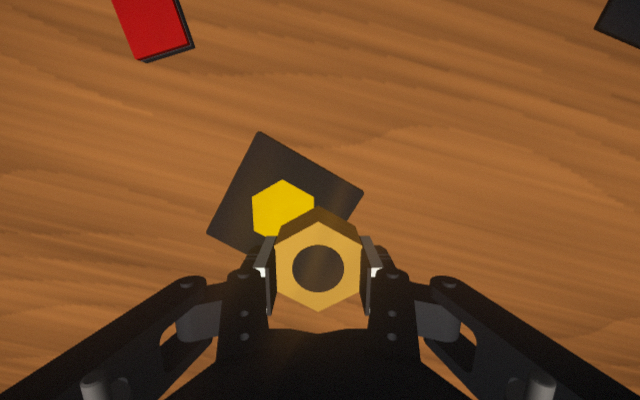

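The foam's corners are at (260,132), (363,191) and (207,233), and the yellow hexagon at (283,208). The nut bore is at (318.5,268), with its flats parallel to the hexagon's.

```bash
python3 - <<'E'
from h import *
f=np.load('w7.npz');C=cam("wrist",dict(eef_rot=f['q'],tcp_pos=f['t']))
c=px2w([(260,131.5),(363,191),(207,233)],.006,C)*1000
print(c.round(1),((c[1]+c[2])/2).round(1), np.linalg.norm(c[1]-c[2]))
n=px2w((318.5,268),.073-.005+.026,C)[0]*1000
print('nut',n)
R=Ro.from_quat(f['q']).as_matrix();print('in tool',(n-f['t']*1000)@R)
E
```

```text
[[ 595.9 -146.4    6. ]
 [ 618.9  -63.9    6. ]
 [ 680.9 -170.7    6. ]] [ 649.9 -117.3    6. ] 123.47457777502758
nut [642.59800069 -92.17504941  94.        ]
in tool [  0.96707946  -0.17592773 -21.11152278]
```

```bash
python3 - <<'E'
from h import *
go(651.2,-117,12.5,194.8)
E
```

```text
t 13.05 tcp [643.5 -91.9  73. ] yawx -165.44 F [ 0.4 -0.5 -2. ] open 0.457 q [-0.23  0.7   1.43 -0.    1.01 -2.06]
turn [ 0.003 -0.008 -0.035] rows 1 each [ 0.003 -0.008 -0.035]
shift [-0.033 -0.875  2.018] rows 3 each [-0.011 -0.292  0.673]
```

>>> arm_command --pt "0 -0.45 0 0 0 0" --pt "-0.03 -0.43 0.5 0 0 0" --pt "0 0 0.7 0 0 0" --pt "0 0 0.6 0 0 0" --pt "0 0 0.2 0 0 0" --pt "0 0 0 0 0 0" --pt "0 0 0 0 0 0" --pt "0 0 0 0 0 0"

```text
time_s: 13.85
tcp_pos: [0.6522, -0.1173, 0.0132]
eef_rot: [-0.127, 0.992, -0.0, 0.0]
contact_force: [-0.7, -0.2, -1.7]
opening: 0.456
grip_force: 52.3
```

```bash
python3 - <<'E'
from h import *
go(651.2,-117,10.6,194.8)
E
```

```text
t 13.85 tcp [ 652.2 -117.3   13.2] yawx -165.37 F [-0.7 -0.2 -1.7] open 0.456 q [-0.27  0.79  1.43 -0.    0.92 -2.09]
turn [-0.002  0.003 -0.025] rows 1 each [-0.002  0.003 -0.025]
shift [0.029 0.02  0.088] rows 1 each [0.029 0.02  0.088]
```

>>> arm_command --pt "0.03 0.01 0.07 0 0 0" --pt "0 0 0 0 0 0" --pt "0 0 0 0 0 0"

```text
time_s: 14.15
tcp_pos: [0.651, -0.1168, 0.0111]
eef_rot: [-0.127, 0.992, 0.0, -0.0]
contact_force: [0.2, -1.0, -1.6]
opening: 0.455
grip_force: 52.3
```

>>> arm_command --pt "0 0 0 0 0 0" --pt "0 0 0 0 0 0" --pt "0 0 0 0 0 0" --pt "0 0 0 0 0 0" --pt "0 0 0 0 0 0" --pt "0 0 -0.5 0 0 0" --pt "0 0 -1 0 0 0" --pt "0 0 -1 0 0 0" --pt "0 0 -1 0 0 0" --pt "0 0 0 0 0 0" --pt "0 0 0 0 0 0" --gripper 1

```text
time_s: 15.25
tcp_pos: [0.6515, -0.117, 0.1175]
eef_rot: [-0.127, 0.992, -0.0, 0.001]
contact_force: [0.6, 0.4, -1.1]
opening: 0.998
grip_force: 0.0
```

```bash
python3 - <<'E'
from h import *
p,d,C=look('w8','yellow',.032)
shape(p,'yellow',C,.032,(651,-117));shape(p,'black',C,.006,(651,-117))
t=np.load('top0.npz')['p'];T=cam('top')
shape(t,'grey',T,.02,(371,268));shape(t,'black',T,.006,(563,421))
go(371,268.8,100,180)
E
```

```text
yellow [318. 199.] 2472.0 [ 646.8 -118.5] [ 646.9 -118.3   52.3   41.9   16. ]
yellow c [ 646.8 -118.5] pca 14.6 area 1727 rect [ 647.  -118.4   53.1   42.5   14.9]
black c [649.2 -82.2] pca -8.0 area 1376 rect [657.7 -87.6  26.9  85.3  75.6]
black c [ 657.5 -116.2] pca -10.1 area 437 rect [ 657.5 -116.5   22.9   24.7   70.7]
black c [ 643.4 -137.4] pca -8.0 area 2768 rect [ 646.7 -131.5   58.1   91.5   79.4]
grey c [370.8 268.5] pca 84.6 area 2395 rect [370.8 268.5  56.   53.5  90. ]
black c [563.2 420.5] pca 19.2 area 7349 rect [563.3 420.6  88.3  87.2  20.3]
t 15.3 tcp [ 650.8 -116.8  116.4] yawx -165.35 F [ 0.2  0.1 -0.5] open 1.001 q [-0.27  0.66  1.37  0.    1.11 -2.09]
turn [-0.00e+00  1.00e-03  2.13e+00] rows 3 each [-0.    0.    0.71]
shift [ 9.328 12.853  0.547] rows 13 each [0.718 0.989 0.042]
```

>>> arm_command --pt "0 0 0 0 0 0.71" --pt "0 0 0 0 0 0.71" --pt "0 0 0 0 0 0.71" --pt "0.72 0.98 0 0 0 0" --pt "0.72 0.98 0 0 0 0" --pt "0.72 0.98 0 0 0 0" --pt "0.72 0.98 0 0 0 0" --pt "0.72 0.98 0 0 0 0" --pt "0.72 0.98 0 0 0 0" --pt "0.72 0.98 0 0 0 0" --pt "0.72 0.98 0 0 0 0" --pt "0.72 0.98 0 0 0 0" --pt "0.72 0.98 0.3 0 0 0" --pt "0.72 0.98 0.5 0 0 0" --pt "0.72 0.98 0.5 0 0 0" --pt "0.72 0.98 0.5 0 0 0" --pt "0 0 0 0 0 0" --pt "0 0 0 0 0 0" --pt "0 0 0 0 0 0"

```text
time_s: 17.2
tcp_pos: [0.3706, 0.2649, 0.062]
eef_rot: [0.0, 1.0, -0.0, -0.0]
contact_force: [0.5, -0.5, 0.4]
opening: 1.001
grip_force: 0.0
```

```bash
python3 - <<'E'
from h import *
p,d,C=look('w9','grey',.02,500)
im,m=shape(p,'grey',C,.02,(371,268),roi=50)
go(371,268.8,2,180)
E
```

```text
grey [325. 221.] 4829.5 [369.8 269.2] [369.8 269.1  54.5  54.   90. ]
grey c [369.8 269.2] pca -2.2 area 2315 rect [369.8 269.2  54.4  54.4  45. ]
t 17.25 tcp [370.9 264.8  62.2] yawx 179.95 F [-0.7  0.4 -0.6] open 0.998 q [ 0.49  0.53  1.93 -0.    0.68 -1.08]
turn [ 0.     0.002 -0.007] rows 1 each [ 0.     0.002 -0.007]
shift [-0.004  0.133  2.006] rows 3 each [-0.001  0.044  0.669]
```

View pics/w9.png

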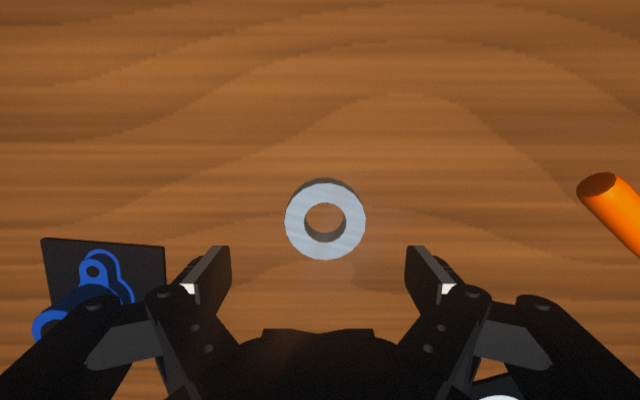

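The bearing ring is centred at (325,221), clear of the screwdriver at the right.

>>> arm_command --pt "0.03 0.14 0.6 0 0 0" --pt "0 0 0.7 0 0 0" --pt "0 0 0.5 0 0 0" --pt "0 0 0.2 0 0 0" --pt "0 0 0 0 0 0" --pt "0 0 0 0 0 0"

```text
time_s: 17.85
tcp_pos: [0.3699, 0.2694, 0.0026]
eef_rot: [0.0, 1.0, 0.0, 0.0]
contact_force: [-0.9, -0.6, 0.6]
opening: 1.001
grip_force: 0.0
```

>>> arm_command --pt "0 0 0 0 0 0" --pt "0 0 0 0 0 0" --pt "0 0 0 0 0 0" --pt "0 0 0 0 0 0" --pt "0 0 0 0 0 0" --pt "0 0 0 0 0 0" --pt "0 0 0 0 0 0" --gripper 0

```text
time_s: 18.55
tcp_pos: [0.3697, 0.2697, 0.0029]
eef_rot: [-0.0, 1.0, 0.0, 0.001]
contact_force: [-0.7, -1.7, 15.7]
opening: 0.625
grip_force: 49.5
```

```bash
python3 - <<'E'
from h import *
go(562.8,420.5,80,180)
E
```

```text
t 18.55 tcp [369.7 269.7   2.9] yawx -179.98 F [-0.7 -1.7 15.7] open 0.625 q [ 0.5   0.65  1.96 -0.    0.52 -1.07]
turn [0.004 0.01  0.003] rows 1 each [0.004 0.01  0.003]
shift [-6.438  5.026 -2.57 ] rows 7 each [-0.92   0.718 -0.367]
```

>>> arm_command --pt "0 0 -0.5 0 0 0" --pt "0 0 -1 0 0 0" --pt "0 0 -0.85 0 0 0" --pt "-0.92 0.72 0 0 0 0" --pt "-0.92 0.72 0 0 0 0" --pt "-0.92 0.72 0 0 0 0" --pt "-0.92 0.72 0 0 0 0" --pt "-0.92 0.72 0 0 0 0" --pt "-0.92 0.72 0 0 0 0" --pt "-0.92 0.72 0 0 0 0" --pt "0 0 0 0 0 0" --pt "0 0 0 0 0 0" --pt "0 0 0 0 0 0"

```text
time_s: 19.85
tcp_pos: [0.5616, 0.4202, 0.0724]
eef_rot: [-0.0, 1.0, -0.0, -0.001]
contact_force: [-0.4, 0.0, -1.8]
opening: 0.622
grip_force: 54.9
```

```bash
python3 - <<'E'
from h import *
p,d,C=look('w10','grey',.09,500)
go(562.8,420.5,9,180)
E
```

```text
grey [318. 263.] 9173.0 [561.3 419.6] [561.5 419.6  54.4  52.9   0. ]
grey [320. 196.] 1873.0 [528.9 421. ] [527.5 421.2  37.3  20.3  87. ]
grey [562.  40.] 1166.0 [466.4 516.5] [465.6 515.5  48.7   4.   50.2]
t 19.9 tcp [561.6 420.2  72.5] yawx -180.0 F [ 0.6  0.7 -2.1] open 0.626 q [ 0.56  0.76  1.29  0.    1.1  -1.01]
turn [-0.005 -0.008  0.   ] rows 1 each [-0.005 -0.008  0.   ]
shift [-0.039  0.011  2.118] rows 3 each [-0.013  0.004  0.706]
```

View pics/w10.png

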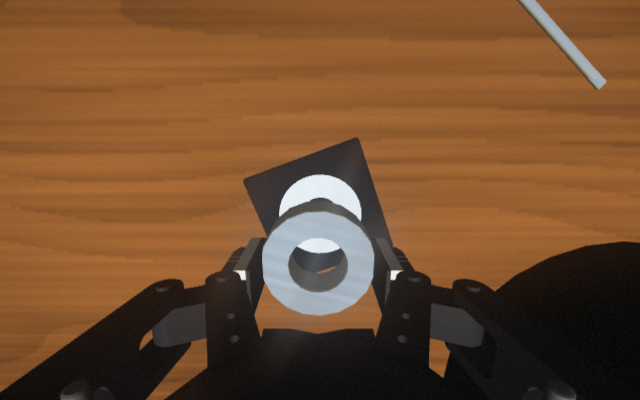

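The foam's near corners are at (244,181) and (358,139), with the white ring below the held bearing. The bearing's bore is at about (318,263). The floor tyre's edge shows at the lower right, from (450,300).

```bash
python3 - <<'E'
from h import *
f=np.load('w10.npz');C=cam("wrist",dict(eef_rot=f['q'],tcp_pos=f['t']))
c=px2w([(244,180.5),(358,138.5)],.006,C)[:,:2]*1000
e=c[1]-c[0];L=np.hypot(*e);n=np.array([-e[1],e[0]])/L
print(c,L,c.mean(0)+45*n,c.mean(0)-45*n)
# ring fit on visible arc
hsv=cv2.cvtColor(f['p'],cv2.COLOR_RGB2HSV);m=cv2.inRange(hsv,(0,0,200),(180,45,255))[150:205,260:370]
ys=[(x+260,150+np.argmax(m[:,x]>0)) for x in range(110) if m[:,x].any()]
w=px2w(ys,.006,C)[:,:2]*1000
A=np.c_[2*w,np.ones(len(w))];s=np.linalg.lstsq(A,(w**2).sum(1),rcond=None)[0];print('ring',s[:2],np.sqrt(s[2]+s[0]**2+s[1]**2),len(w))
print('bearing at .09',px2w((318,263),.09,C)*1000)
print('tyre',px2w([(450,310),(480,285),(600,243)],.0,C)*1000,f['d'][300,520],px2w([(520,300)],.2,C))
E
```

```text
[[536.90999686 365.71692262]
 [506.79304324 448.09755815]] 87.71316894214185 [479.58730085 391.45616355] [564.11573925 422.35831722]
ring [563.50339416 421.19158746] 30.785055877821573 79
bearing at .09 [[560.05556067 419.83708502  90.        ]]
tyre [[650.68528223 532.80498639   0.        ]
 [626.63601591 554.92330321   0.        ]
 [588.87005212 645.26008552   0.        ]] 0.21123187 [[0.50576225 0.43185885 0.2       ]]
```

>>> arm_command --pt "-0.07 0.05 0.5 0 0 0" --pt "0 0 0.7 0 0 0" --pt "0 0 0.6 0 0 0" --pt "0 0 0.23 0 0 0" --pt "0 0 0 0 0 0" --pt "0 0 0 0 0 0" --pt "0 0 0 0 0 0"

```text
time_s: 20.6
tcp_pos: [0.5649, 0.4224, 0.0122]
eef_rot: [-0.0, 1.0, 0.0, 0.0]
contact_force: [-0.6, 0.2, -1.9]
opening: 0.62
grip_force: 55.3
```

```bash
python3 - <<'E'
from h import *
go(563.6,421.5,9.0,180)
E
```

```text
t 20.6 tcp [564.9 422.4  12.2] yawx -180.0 F [-0.6  0.2 -1.9] open 0.62 q [ 0.56  0.84  1.31 -0.    1.   -1.01]
turn [0.004 0.006 0.   ] rows 1 each [0.004 0.006 0.   ]
shift [ 0.043 -0.031  0.105] rows 1 each [ 0.043 -0.031  0.105]
```

>>> arm_command --pt "0.02 -0.02 0.09 0 0 0" --pt "0 0 0 0 0 0" --pt "0 0 0 0 0 0" --pt "0 0 0 0 0 0"

```text
time_s: 21.0
tcp_pos: [0.564, 0.4216, 0.009]
eef_rot: [-0.0, 1.0, -0.0, -0.0]
contact_force: [-0.2, 0.6, -1.2]
opening: 0.621
grip_force: 55.3
```

>>> arm_command --pt "0 0 0 0 0 0" --pt "0 0 0 0 0 0" --pt "0 0 0 0 0 0" --pt "0 0 0 0 0 0" --pt "0 0 -0.5 0 0 0" --pt "0 0 -1 0 0 0" --pt "0 0 -1 0 0 0" --pt "0 0 -1 0 0 0" --pt "0 0 0 0 0 0" --pt "0 0 0 0 0 0" --gripper 1

```text
time_s: 22.0
tcp_pos: [0.5644, 0.4219, 0.1155]
eef_rot: [-0.0, 1.0, 0.001, 0.001]
contact_force: [-0.3, -0.9, -0.4]
opening: 1.001
grip_force: 0.0
```

```bash
python3 - <<'E'
from h import *
p,d,C=look('w11','grey',.026,500)
cv2.imwrite('pics/w11c.png',cv2.resize(p[110:310,200:440,::-1],None,fx=3,fy=3))
t=np.load('top0.npz')['p'];T=cam('top')
shape(p,'black',C,.006,(563,421))
shape(t,'red',T,.014,(518,-407))
go(518,-407,100,122)
E
```

```text
grey [317. 198.] 3927.5 [560.3 421.2] [560.7 421.4  62.6  57.1  -1.8]
grey [507.  42.] 950.5 [445.7 561. ] [444.3 559.   92.2   6.2  50.4]
black c [565.8 421.1] pca -89.3 area 372 rect [565.5 421.2  22.3  22.3  45. ]
black c [559.1 421.3] pca -85.4 area 4028 rect [562.6 421.3  88.   88.3  20.1]
red c [ 518.  -405.7] pca 32.3 area 2392 rect [ 517.9 -405.5   65.4   39.4   32.3]
t 22.05 tcp [563.8 421.6 114.3] yawx -180.0 F [-0.3  0.7  0.6] open 0.998 q [ 0.56  0.72  1.25  0.    1.18 -1.01]
turn [ 1.000e-03 -0.000e+00  8.436e+00] rows 9 each [ 0.    -0.     0.937]
shift [-22.612 -15.932   0.476] rows 23 each [-0.983 -0.693  0.021]
```

View pics/w11c.png

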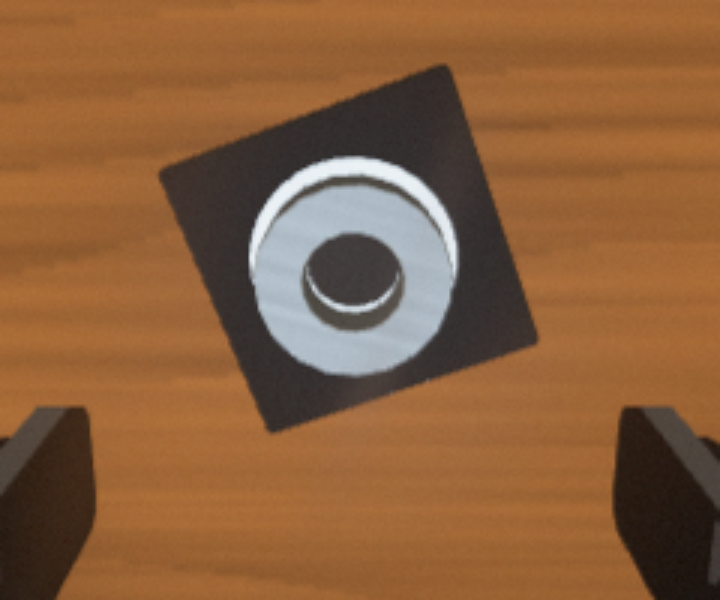

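The bearing is concentric with its white ring; its top is at about (318,202) in the full frame.

>>> arm_command --pt "0 0 0 0 0 0.98" --pt "0 0 0 0 0 0.98" --pt "0 0 0 0 0 0.98" --pt "0 0 0 0 0 0.98" --pt "0 0 0 0 0 0.98" --pt "0 0 0 0 0 0.98" --pt "0 0 0 0 0 0.98" --pt "0 0 0 0 0 0.98" --pt "0 0 0 0 0 0.98" --pt "0 0 0 0 0 0.98" --pt "0 0 0 0 0 0.98" --pt "0 0 0 0 0 0.98" --pt "0 0 0 0 0 0.98" --pt "0 0 0 0 0 0.98" --pt "0 0 0 0 0 0.98" --pt "0 0 0 0 0 0.98" --pt "0 0 0 0 0 0.98" --pt "0 0 0 0 0 0.98" --pt "0 0 0 0 0 0.98" --pt "0 0 0 0 0 0.98"

```text
time_s: 24.05
tcp_pos: [0.5634, 0.4212, 0.1127]
eef_rot: [0.924, 0.382, -0.001, 0.0]
contact_force: [0.4, 0.3, -0.6]
opening: 1.003
grip_force: 0.0
```

```bash
python3 - <<'E'
from h import *
f=np.load('w11.npz');C=cam("wrist",dict(eef_rot=f['q'],tcp_pos=f['t']))
print(px2w((318.2,202.3),.026,C)*1000)
go(518.3,-406.5,100,32.3)
E
```

```text
[[562.60201502 422.97606363  26.        ]]
t 24.05 tcp [563.4 421.2 112.7] yawx 44.96 F [ 0.4  0.3 -0.6] open 1.003 q [ 0.56  0.72  1.25 -0.    1.18  1.34]
turn [-0.002  0.019  1.842] rows 2 each [-0.001  0.01   0.921]
shift [-16.014  22.519   0.423] rows 23 each [-0.696  0.979  0.018]
```

>>> arm_command --pt "0 0 0 0 0 0.92" --pt "0 0 0 0 0 0.92" --pt "-0.7 0.98 0 0 0 0" --pt "-0.7 0.98 0 0 0 0" --pt "-0.7 0.98 0 0 0 0" --pt "-0.7 0.98 0 0 0 0" --pt "-0.7 0.98 0 0 0 0" --pt "-0.7 0.98 0 0 0 0" --pt "-0.7 0.98 0 0 0 0" --pt "-0.7 0.98 0 0 0 0" --pt "-0.7 0.98 0 0 0 0" --pt "-0.7 0.98 0 0 0 0" --pt "-0.7 0.98 0 0 0 0" --pt "-0.7 0.98 0 0 0 0" --pt "-0.7 0.98 0 0 0 0" --pt "-0.7 0.98 0 0 0 0" --pt "-0.7 0.98 0 0 0 0" --pt "-0.7 0.98 0 0 0 0" --pt "-0.7 0.98 0 0 0 0" --pt "-0.7 0.98 0 0 0 0"

```text
time_s: 26.05
tcp_pos: [0.5297, -0.229, 0.1131]
eef_rot: [0.96, 0.281, -0.001, -0.001]
contact_force: [0.7, -0.0, -0.1]
opening: 1.002
grip_force: 0.0
```

>>> arm_command --pt "-0.7 0.98 0 0 0 0" --pt "-0.7 0.98 0 0 0 0" --pt "-0.7 0.98 0.3 0 0 0" --pt "-0.7 0.98 0.5 0 0 0" --pt "0 0 0.5 0 0 0" --pt "0 0 0 0 0 0" --pt "0 0 0 0 0 0"

```text
time_s: 26.75
tcp_pos: [0.5227, -0.371, 0.0744]
eef_rot: [0.96, 0.281, -0.001, -0.001]
contact_force: [0.5, 0.4, 0.1]
opening: 0.997
grip_force: 0.0
```

```bash
python3 - <<'E'
from h import *
go(518.3,-406.5,60,32.3)
p,d,C=look('w12','red',.014,200)
shape(p,'red',C,.014,(518,-407))
E
```

```text
t 26.75 tcp [ 522.7 -371.    74.4] yawx 32.61 F [0.5 0.4 0.1] open 0.997 q [-0.71  0.69  1.45  0.    1.    0.29]
turn [-0.018  0.004  0.045] rows 1 each [-0.018  0.004  0.045]
shift [-0.757  0.921  0.48 ] rows 1 each [-0.757  0.921  0.48 ]
red [237. 332.] 241.5 [ 401.1 -369.9] [ 401.1 -370.1   20.8   10.7   62.3]
red [108. 248.] 4321.0 [ 413.1 -252. ] [ 413.1 -252.1   68.3   41.1   24.1]
red [353. 243.] 3674.5 [ 518.1 -406.6] [ 518.2 -406.5   65.4   36.    32.2]
red [149.  89.] 5628.0 [ 535.2 -232.3] [ 535.4 -232.5   64.1   37.7   30.1]
red c [ 518.  -406.6] pca 32.5 area 2309 rect [ 518.1 -406.5   65.4   36.5   32.1]
```

View pics/w12.png

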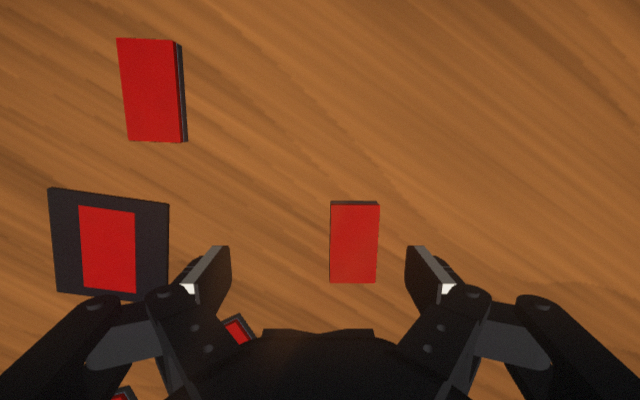

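The loose pad at (354,243) is the farthest brake pad. It is aligned with the fingers but about 36 px to the right.

>>> arm_command --pt "-0.38 0.46 0 0 0 0.04" --pt "-0.38 0.46 0.4 0 0 0" --pt "0 0 0.6 0 0 0" --pt "0 0 0.6 0 0 0" --pt "0 0 0.4 0 0 0" --pt "0 0 0 0 0 0" --pt "0 0 0 0 0 0" --pt "0 0 0 0 0 0"

```text
time_s: 27.6
tcp_pos: [0.5192, -0.4082, 0.0158]
eef_rot: [0.96, 0.278, 0.0, 0.001]
contact_force: [0.6, -0.8, 0.3]
opening: 1.0
grip_force: 0.0
```

```bash
python3 - <<'E'
from h import *
go(518.2,-406.5,1,32.2)
E
```

```text
t 27.6 tcp [ 519.2 -408.2   15.8] yawx 32.32 F [ 0.6 -0.8  0.3] open 1.0 q [-0.76  0.79  1.43 -0.    0.92  0.25]
turn [ 0.011 -0.002  0.018] rows 1 each [ 0.011 -0.002  0.018]
shift [ 0.002 -0.064  0.492] rows 1 each [ 0.002 -0.064  0.492]
```

>>> arm_command --pt "0 -0.05 0.3 0 0 0" --pt "0 0 0.19 0 0 0" --pt "0 0 0 0 0 0" --pt "0 0 0 0 0 0"

```text
time_s: 28.0
tcp_pos: [0.5179, -0.4063, 0.0001]
eef_rot: [0.96, 0.278, -0.0, -0.0]
contact_force: [1.2, 0.4, 0.2]
opening: 1.0
grip_force: 0.0
```

>>> arm_command --pt "0 0 0 0 0 0" --pt "0 0 0 0 0 0" --pt "0 0 0 0 0 0" --pt "0 0 0 0 0 0" --pt "0 0 0 0 0 0" --pt "0 0 0 0 0 0" --pt "0 0 0 0 0 0" --pt "0 0 0 0 0 0" --gripper 0

```text
time_s: 28.8
tcp_pos: [0.5181, -0.4066, 0.0006]
eef_rot: [0.96, 0.278, 0.0, 0.0]
contact_force: [-0.5, 0.9, 5.1]
opening: 0.412
grip_force: 50.6
```

```bash
python3 - <<'E'
from h import *
t=np.load('top0.npz')['p'];T=cam('top')
shape(t,'black',T,.006,(408,-248));shape(t,'red',T,.006,(408,-248))
go(408,-248,70,24.1)
E
```

```text
black c [ 407.8 -247.9] pca 50.7 area 7348 rect [ 407.9 -247.9   88.    88.    24. ]
red c [ 408.  -248.5] pca 24.0 area 3165 rect [ 408.  -248.4   73.9   46.5   24.2]
t 28.8 tcp [ 518.1 -406.6    0.6] yawx 32.32 F [-0.5  0.9  5.1] open 0.412 q [-0.76  0.81  1.44 -0.    0.89  0.25]
turn [ 4.000e-03 -1.000e-03  1.195e+00] rows 2 each [ 0.002 -0.001  0.597]
shift [-1.192 -6.323 -2.312] rows 7 each [-0.17  -0.903 -0.33 ]
```

>>> arm_command --pt "0 0 -0.5 0 0 0" --pt "0 0 -1 0 0 0.6" --pt "0 0 -0.85 0 0 0.6" --pt "-0.17 -0.9 0 0 0 0" --pt "-0.17 -0.9 0 0 0 0" --pt "-0.17 -0.9 0 0 0 0" --pt "-0.17 -0.9 0 0 0 0" --pt "-0.17 -0.9 0 0 0 0" --pt "-0.17 -0.9 0 0 0 0" --pt "-0.17 -0.9 0 0 0 0" --pt "0 0 0 0 0 0" --pt "0 0 0 0 0 0" --pt "0 0 0 0 0 0"

```text
time_s: 30.1
tcp_pos: [0.4092, -0.2493, 0.0713]
eef_rot: [0.978, 0.208, 0.001, 0.001]
contact_force: [0.2, 0.5, -1.6]
opening: 0.406
grip_force: 50.1
```

```bash
python3 - <<'E'
from h import *
go(408,-248,7,24.1)
p,d,C=look('w13','red',.083,200)
shape(p,'red',C,.083,(408,-248))
cv2.imwrite('pics/w13c.png',cv2.resize(p[110:310,200:440,::-1],None,fx=3,fy=3))
E
```

```text
t 30.1 tcp [ 409.2 -249.3   71.3] yawx 24.06 F [ 0.2  0.5 -1.6] open 0.406 q [-0.67  0.53  1.87 -0.    0.74  0.48]
turn [ 0.013 -0.006 -0.006] rows 1 each [ 0.013 -0.006 -0.006]
shift [-0.018 -0.055  2.143] rows 3 each [-0.006 -0.018  0.714]
red [602. 341.] 985.5 [ 428.1 -407. ] [ 428.8 -406.7   36.9   22.4  -34.1]
red [318. 258.] 8639.5 [ 408.7 -250.1] [ 408.8 -250.1   65.7   36.5   24. ]
red [315. 182.] 1380.5 [ 445.2 -232.5] [ 445.2 -232.5   26.8   11.2  -66. ]
red [374.  41.] 4770.0 [ 507.6 -231.1] [ 508.1 -231.    32.3   23.5   29.9]
red c [ 445.2 -232.6] pca -66.1 area 303 rect [ 445.2 -232.6   11.8   27.    24. ]
red c [ 408.6 -250.2] pca 23.9 area 2334 rect [ 408.7 -250.2   66.1   36.8   24.1]
```

View pics/w13c.png

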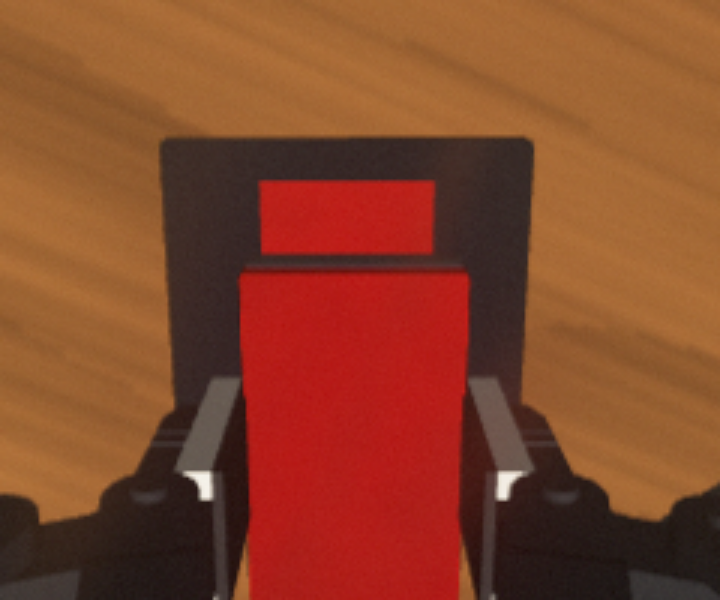

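The held pad is parallel to its red rectangle. The foam's near corners are at (253.7,156) and (377.7,156), and the rectangle's near edge spans (286.5–345,170).

```bash
python3 - <<'E'
from h import *
f=np.load('w13.npz');C=cam("wrist",dict(eef_rot=f['q'],tcp_pos=f['t']))
R=Ro.from_quat(f['q']).as_matrix()[:2,:2]
for uv,w in(([(253.7,156.2),(377.7,156.2)],45),([(286.5,170.3),(345,170.3)],35)):
    c=px2w(uv,.006,C)[:,:2]*1000;e=c[1]-c[0];L=np.hypot(*e);n=np.array([-e[1],e[0]])/L
    print(L,c.mean(0)+w*n,c.mean(0)-w*n,np.degrees(np.arctan2(n[1],n[0])))
shape(f['p'],'red',C,.0847,(408,-248))
E
```

```text
88.31234800367267 [ 489.18341907 -212.73876347] [ 406.99330045 -249.41006562] 24.045307320322777
42.1950887617472 [ 470.81929319 -220.94558202] [ 406.89175168 -249.46346126] 24.041502940994707
red c [ 445.5 -232.5] pca -65.9 area 294 rect [ 445.5 -232.5   11.7   26.6   24.1]
red c [ 409.4 -249.8] pca 23.9 area 2273 rect [ 409.4 -249.8   65.2   36.5   24.3]
```

```bash
python3 - <<'E'
from h import *
go(407.2,-249,7,24.05)
E
```

```text
t 30.15 tcp [ 409.1 -249.3   71.1] yawx 24.05 F [ 0.2  0.4 -0.5] open 0.406 q [-0.67  0.53  1.87 -0.    0.74  0.48]
turn [ 0.01  -0.005  0.001] rows 1 each [ 0.01  -0.005  0.001]
shift [-0.054 -0.034  2.138] rows 3 each [-0.018 -0.011  0.713]
```

>>> arm_command --pt "-0.05 -0.03 0.5 0 0 0" --pt "0 0 0.7 0 0 0" --pt "0 0 0.6 0 0 0" --pt "0 0 0.25 0 0 0" --pt "0 0 0 0 0 0" --pt "0 0 0 0 0 0" --pt "0 0 0 0 0 0" --pt "0 0 0 0 0 0"

```text
time_s: 30.95
tcp_pos: [0.4069, -0.2484, 0.0099]
eef_rot: [0.978, 0.208, 0.0, 0.0]
contact_force: [0.1, 0.7, -0.4]
opening: 0.409
grip_force: 50.1
```

```bash
python3 - <<'E'
from h import *
go(407.2,-249,6.8,24.05)
E
```

```text
t 30.95 tcp [ 406.9 -248.4    9.9] yawx 24.07 F [ 0.1  0.7 -0.4] open 0.409 q [-0.67  0.65  1.91  0.    0.58  0.48]
turn [ 0.008 -0.004  0.002] rows 1 each [ 0.008 -0.004  0.002]
shift [0.001 0.021 0.103] rows 1 each [0.001 0.021 0.103]
```

>>> arm_command --pt "0 0.01 0.1 0 0 0" --pt "0 0 0 0 0 0" --pt "0 0 0 0 0 0" --pt "0 0 0 0 0 0"

```text
time_s: 31.35
tcp_pos: [0.407, -0.2487, 0.0066]
eef_rot: [0.978, 0.208, 0.0, 0.0]
contact_force: [-0.3, 0.1, 7.7]
opening: 0.405
grip_force: 51.1
```

>>> arm_command --pt "0 0 0 0 0 0" --pt "0 0 0 0 0 0" --pt "0 0 0 0 0 0" --pt "0 0 0 0 0 0" --pt "0 0 0 0 0 0" --pt "0 0 -0.5 0 0 0" --pt "0 0 -1 0 0 0" --pt "0 0 -1 0 0 0" --pt "0 0 -1 0 0 0" --pt "0 0 0 0 0 0" --pt "0 0 0 0 0 0" --gripper 1

```text
time_s: 32.45
tcp_pos: [0.4069, -0.2486, 0.1116]
eef_rot: [0.978, 0.208, 0.0, 0.001]
contact_force: [-0.5, 0.2, 0.4]
opening: 1.001
grip_force: 0.0
```

```bash
python3 - <<'E'
from h import *
p,d,C=look('w14','red',.02,200)
shape(p,'black',C,.006,(407,-249))
a=p[110:310,200:440,::-1]
t,dd=eyes.capture('top');cv2.imwrite('pics/top1.png',t[...,::-1])
# nut/housing/bearing check crops from top
b=t[110:270,160:480,::-1]
A=cv2.resize(a,None,fx=2,fy=2,interpolation=cv2.INTER_CUBIC);B=cv2.resize(b,(800,400),interpolation=cv2.INTER_CUBIC)
o=np.zeros((600,800,3),np.uint8);o[:400]=B;o[400:,:240]=a
u=np.load('w8.npz')['p'][110:310,200:440,::-1];o[400:,260:500]=u
cv2.imwrite('pics/fin.png',o)
E
```

```text
red [600. 322.] 1190.5 [ 411.7 -531. ] [ 410.3 -532.2   99.1   22.8   81.3]
red [317. 199.] 3774.0 [ 409.3 -248. ] [ 409.2 -248.1   69.3   40.3   24.1]
red [366.  43.] 4152.5 [ 531.3 -232.2] [ 532.1 -232.    60.3   35.1   29.8]
black c [ 399.6 -225.1] pca 4.9 area 1834 rect [ 4.039e+02 -2.285e+02  1.059e+02  5.560e+01  3.000e-01]
black c [ 419.  -282.4] pca 13.7 area 908 rect [ 423.5 -281.    84.7   21.5   17.8]
```

View pics/fin.png

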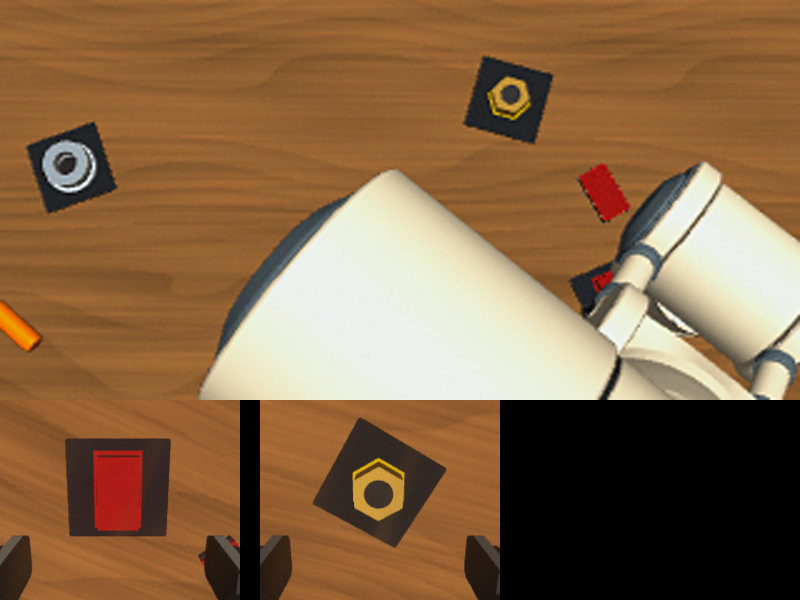

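The nut, bearing and brake pad each sit centred and aligned on their outlines, and the screwdriver is untouched. I'll do one last numeric check of the nut and brake pad before handing in.

```bash
python3 - <<'E'
from h import *
f=np.load('w8.npz');C=cam("wrist",dict(eef_rot=f['q'],tcp_pos=f['t']))
print('nut',px2w((318,204),.032,C)*1000,'foam corners mean',px2w([(300,128),(386,180),(335,257),(253,213)],.006,C).mean(0)*1000)
f=np.load('w14.npz');C=cam("wrist",dict(eef_rot=f['q'],tcp_pos=f['t']))
print('pad',px2w([(293.5,167),(342,167),(341,240),(295.5,240)],.02,C).mean(0)*1000,'foam',px2w([(266,148),(370,148),(367,245.5),(269,245.5)],.006,C).mean(0)*1000)
E
```

```text
nut [[ 649.682093   -116.70002769   32.        ]] foam corners mean [ 649.97357301 -116.15832231    6.        ]
pad [ 406.77540382 -249.62947243   20.        ] foam [ 408.00628972 -249.1115111     6.        ]
```

```bash
python3 -c "
from cell import ctrl
print(ctrl.finish_job())"
```

```text
the job is handed in; nothing more can be done
None
```

All four parts are set down flat and released on their own outlines, each measured within about 2 mm of centre and the housing and brake pad within about 1° of theirs; the job is handed in at about 32.5 s on the robot's clock, with the bottle and screwdriver never approached.

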